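# Clamp the charger on its pull-out tray and send the tray home

## Task

Stow the battery charger: slide the stop back on its rail so that it pushes the loose charger snugly against the tray's rear wall, and flip the stop's cam lever right down to clamp it there. Then press the paddle of the slide's release lever to unlock the pulled-out tray and ease it, without slamming, fully home into the dock, so that the lock clicks in and the lever springs back up. Leave the battery pack lying in the tray, and the other things lying about as they are.

Things in the scene. Friction and masses are not known exactly. Their poses are not given: they have to be found in the camera images.
- dock: Charging dock: low white sheet-metal cabinet, 316 mm wide, 300 deep, 100 high, fixed on the bench to the robot's right, its open front and pulled-out tray towards the robot's left. Origin on the bench under the middle of the open front; +x into the dock (the way the tray goes home), +y to the left of one facing the dock, z up. The offsets given for the other things are along these axes.
- tray (a joint): How far the grey tray is pushed in along +x: 0 = right out and locked (as at the start), 0.27 m = fully home at its end stop. Full-extension slides, about 4 N friction (0.4 m/s is a slam). Locked, it gives only 3 mm however hard it is pushed. Tray 278 mm wide, floor 27 mm above the bench, side walls up to 62, rear wall up to 66. With the tray out the front panel's outer face is at x = -285 mm.
- tray_front (a point): Middle of the top edge of the tray's white front panel, on its flat outer face (which looks to -x), 88 mm above the bench. 316 mm wide, 6 thick, from 14 to 88 mm above the bench; a steel bow pull 110 mm long stands 35 mm off its middle. With the tray home the outer face still stands 15 mm in front of the dock.
- tray_rear (a point): Point on the tray floor at the middle of the foot of the rear wall's inner face (x = -10 mm, y = 0 with the tray out).
- release (a joint): Release lever of the right-hand slide, a long flat steel lever beside the -y tray wall, sprung. 0 = up; pressed to 0.10 rad at its stop (paddle down 15 mm); 3 N to start, 6 N at the bottom. Unlocks the tray at 0.045 (7 mm). Once the tray is over 10 mm in, it may be let go and stays at about 0.043 while the tray runs; it springs up to 0, locked, when the tray is home (past 0.264 m).
- paddle (a point): Middle of the top face of the release lever's thumb paddle, 60 mm above the bench when up: a plain ribbed steel plate 36 mm wide (y), 35 long (x), sticking out level in front of the panel at its right-hand (-y) end; centre 20 mm in front of the panel's outer face, at y = -140 mm. The panel rises 28 mm above it, so a finger pressing the paddle can also push the panel.
- stop (a joint): How far the sliding stop has moved along +x on its rail, let in flush along the middle (y = 0) of the tray floor; 1.5 N friction while its cam is open. Starts at 0 to 0.03 m. With the charger home against the rear wall the stop touches it at 0.065 m.
- stop_face (a point): Middle of the stop's rear (+x) rubber face, which bears on the charger, 22 mm above the tray floor; at x = -180 mm when the stop joint is 0 and the tray out. The stop is an aluminium block 44 mm long (x), 40 wide, 30 high, with an upright plate across its rear, 140 wide (y), 53 high, 9 thick, that can be pushed beside the block. The block's middle is 28 mm in front of this point.
- cam (a joint): The stop's cam lever: 0 = standing upright, open (starts at 0 to 0.15 rad); it flips over towards -y, the right-hand tray wall, to 1.57 = lying level, clamped. It stays where it is left. The last half of the swing stiffens as the cam bites, up to about 10 N at the lever's end. Left upright it fouls the dock's roof.
- cam_pivot (a point): The cam lever's pivot, on top of the block, 63 mm above the bench and 28 mm in front of stop_face. The hinge axis is along x.
- cam_tip (a point): Free end of the cam lever, 70 mm from its pivot. The lever is a flat black bar 16 mm wide (x) and 7 thick.
- charger: Battery charger, a loose grey box 105 mm deep (x), 130 wide (y), 48 high with a small screen on top, about 0.55 kg, standing on the tray floor behind the stop, at the start a little askew and 7 to 24 mm short of the rear wall. Origin: middle of its underside, so home against the rear wall its origin lies 52.5 mm in front of tray_rear.
- pack_in_tray: Battery pack, black and grey, 138 x 46 x 25 mm, lying on the tray floor beside the charger at the left-hand (+y) wall; it rides along. Origin: middle of its underside.
- pack_on_dock: The same kind of battery pack lying on the roof of the dock; leave alone.
- tape_roll: Roll of tape, 100 mm across, 24 high, on the bench in front of the tray; leave alone.
- screwdriver: Screwdriver, 190 mm long, on the bench in front of the tray; leave alone.
- glue_gun: Hot-glue gun lying on the bench to the robot's left; leave alone.
- tube_a: White paper tube, 48 mm across and 85 high, standing on the bench; leave alone.
- tube_b: Another such paper tube; leave alone.

How it is judged:
By the outcome, as a careful person would: the job done as asked, in the order asked, and still so for the second after the job is handed in, with the robot touching nothing.
It also fails if it takes over 54 s, if anything falls off the work surface, if the arm or the gripper's body presses on something with over 40 N, if the wrist force passes 120 N, or if a joint passes its speed limit or range.

## Robot

A 6-joint arm with a two-finger parallel gripper is mounted at the origin on the work surface. World frame = base frame: x ahead of the robot, y to its left, z up, the work surface at z = 0. Lengths are in m, angles in rad, forces in N, time in s.
With the tool pointing down it reaches from about 0.225 to 0.725 m from the base axis. Payload 3.1 kg.
Tool frame: the origin (TCP) lies at the very end of the fingers, on their centre line; the grasp point (between the pads) lies 19 mm behind it; z points along the fingers, y is the direction in which the jaws open and shut (so a half turn about z gives the same grasp; the last joint's range is limited). The gripper opens to 85 mm and grips with 20 to 120 N. Pads are 22 mm wide; open, the fingers measure 114 mm over their backs; the gripper's body (76 mm by 85 mm) begins 54 mm behind the grasp point. The pads swing forward as they close: fully open they stand 13 mm farther back than shut.
Start: joints at [1.042, 0.048, 0.099, 1.622, 0, 1.443], TCP at [0.205, 0.483, 0.231] pointing down, gripper open.
Joint ranges: [-2.91, 2.91], [-0.99, 1.94], [-1.21, 1.42], [-2.12, 2.29], [-1.49, 1.47], [-3.14, 3.14]. Speed limits (rad/s): [2.79, 2.79, 3.14, 3.14, 3.14, 3.14].

## Interface

Orientations are given as a 3x3 rotation matrix whose columns are the frame's x, y, z axes.
In Python, from bench import robot gives the robot as it stands. The module is installed in compiled form; this text tells all that it offers.
- The arm moves only by the tool carry_out, never from a script. Its arguments are lists of equal length, an entry for each row: "dr": the turn, a rotation vector about the tool's x, y, z in rad, a list of three; "delta_pos": the shift along the tool's x, y, z in m, a list of three; "gripper": the opening, from -1 (shut) to 1 (fully open). A call has 1 to 12 rows; each row is the pose to reach, as a shift and turn from the pose commanded when the call began, along the tool's axes at that moment; what a row does not reach only later rows make up. A row lasts 1/8 s, in which the tool goes at most 62.5 mm and 10.7 degrees, less where a joint would pass 70% of its speed; a pose out of reach is approached as far as the arm can. A call with a gripper value outside its range is refused whole. The fingers move at their own pace and stop on an object; "squeeze" is the grip in N (left out, the last holds). Time passes only in rows, so rows that repeat a pose let the fingers close. It gives the time, the measured TCP pose, the force and the opening at its end, in the units of the state.
- robot.sense(): the state, without advancing time (a new reading comes with each control period).
- robot.camera(name): name is "scene" or "top"; returns a dict with "image" (400x640x3 uint8, blue, green, red), "depth" (400x640 float32, m along the optical axis (not along the pixel's ray), 0 where there is no reading), "intrinsics" (3x3 intrinsics, pixels), "k1" (the pictures are not rectified: a ray, as slopes to the right and down, at radius r is drawn at 1 + k1 r^2 times it, then the intrinsics apply), "position" and "rotation" of the camera in the world. Camera axes: x right, y down, z forward; pixel columns grow to the right and rows downward; lengths in m; the calibration is good to about 2 mm. A picture is of the moment at which its call begins.
- robot.sign_off(): hands the job in, once; it reports no verdict.
The state is a dict: "time_s": time; "joint_positions": joint angles; "dq": joint speeds; "joint_torque": joint torques, N m; "position": TCP position; "eef_rot": TCP orientation; "force": force on the tool from outside, world axes, zero at the start; "moment": the same for the moment, N m; "grip_width": finger opening in m.
Only numpy, scipy, OpenCV 4.12 (cv2) and the standard library are available. Lean on these libraries where they do the work, as an engineer would, in place of code of your own. Each camera call takes 0.05 s, during which the arm holds its last target.

## Working session

There is one attempt and no reset: what is moved stays moved. The work goes in short steps, Python scripts to look and compute and a tool call to move; the robot and the scene stay as the last step left them, time stands still between calls to the robot, and variables do not carry over. Pictures are saved under pics/ and viewed, and the job is handed in when it is done.

Besides the shell and the picture viewer there is one more tool, called after "Emit:" as name(argument=value, ...) on one line, values as JSON. carry_out: Moves the arm, as the interface text tells. Its arguments: {"type":"object","properties":{"dr":{"type":"array"},"delta_pos":{"type":"array"},"gripper":{"type":"array"},"squeeze":{"type":"number"}},"required":["dr","delta_pos","gripper"]}

```bash
mkdir -p pics
cat > h.py <<'E'
import numpy as np, cv2
from bench import robot
np.set_printoptions(precision=4,suppress=True)
def snap(name,fn):
    c=robot.camera(name); cv2.imwrite(fn,c["image"]); np.savez(fn.replace('.png','.npz'),**{k:np.array(v) for k,v in c.items()}); return c
def pts(c,uv,d=None):
    uv=np.atleast_2d(uv).astype(float); K=np.array(c["intrinsics"]);k1=float(c["k1"])
    if d is None: d=np.array([c["depth"][int(round(v)),int(round(u))] for u,v in uv])
    n=(uv-[K[0,2],K[1,2]])/[K[0,0],K[1,1]]
    m=n.copy()
    for _ in range(20): m=n/(1+k1*(m**2).sum(1,keepdims=True))
    p=np.c_[m,np.ones(len(m))]*np.asarray(d)[:,None]
    return p@np.array(c["rotation"]).T+np.array(c["position"])
def cloud(c):
    v,u=np.mgrid[0:400,0:640]
    return pts(c,np.c_[u.ravel(),v.ravel()],c["depth"].ravel()).reshape(400,640,3)
def proj(c,P):
    P=np.atleast_2d(P); q=(P-np.array(c["position"]))@np.array(c["rotation"]); m=q[:,:2]/q[:,2:]
    m=m*(1+float(c["k1"])*(m**2).sum(1,keepdims=True)); K=np.array(c["intrinsics"])
    return m*[K[0,0],K[1,1]]+[K[0,2],K[1,2]]
E
python3 - <<'E'
from h import *
for n in("scene","top"):
    c=snap(n,f"pics/{n}0.png"); print(n,c["position"],c["rotation"],c["intrinsics"],c["k1"])
s=robot.sense();print(s)
E
```

```text
scene [1.3342 0.4851 0.8144] [[-0.4662  0.5532 -0.6903]
 [ 0.8846  0.3024 -0.3551]
 [ 0.0123 -0.7762 -0.6303]] [[390.0109   0.     319.3097]
 [  0.     390.0109 196.5702]
 [  0.       0.       1.    ]] -0.099009223001473
top [0.411  0.0778 1.2872] [[-0.022  -0.9915  0.1281]
 [-0.9997  0.0227  0.0038]
 [-0.0067 -0.128  -0.9917]] [[444.9912   0.     316.371 ]
 [  0.     444.9912 200.7433]
 [  0.       0.       1.    ]] -0.0733372421514103
{'time_s': 0.1, 'joint_positions': array([1.0422, 0.0487, 0.0977, 1.622 , 0.    , 1.443 ]), 'dq': array([-0.0013, -0.0012,  0.0026, -0.0015,  0.0009, -0.0013]), 'joint_torque': array([  0.0029, -33.9851,  32.0935,   0.0159,  -0.    ,   0.    ]), 'position': array([0.2045, 0.4829, 0.2302]), 'eef_rot': array([[-0.9207,  0.3902, -0.0012],
       [ 0.3902,  0.9207, -0.0019],
       [ 0.0003, -0.0022, -1.    ]]), 'force': array([-0.4163,  0.53  , -0.1161]), 'moment': array([-0.0002, -0.0392, -0.0323]), 'grip_width': 0.08490966593981039}
```

View pics/scene0.png

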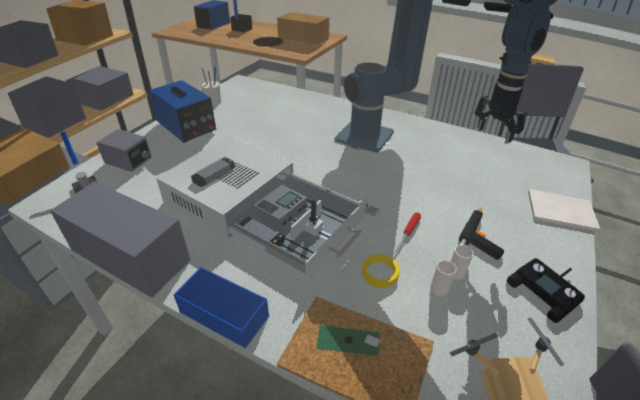

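View pics/top0.png

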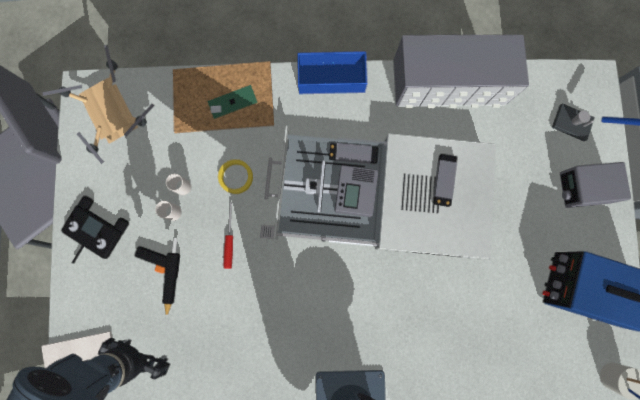

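The dock is at top-view right (roof about 385–495, 135–258). The tray is at 280–383, the paddle near (267,231), the stop near (315,185), the charger near (350,195) and the pack near (350,150). Next I'll zoom in.

Run:
```python
from h import *
c=np.load("pics/top0.npz"); 
im=c["image"][120:270,250:450]; cv2.imwrite("pics/topz.png",cv2.resize(im,None,fx=4,fy=4,interpolation=cv2.INTER_CUBIC))
C=cloud(c)
cv2.imwrite("pics/topzd.png",cv2.resize(cv2.applyColorMap(np.clip(C[120:270,250:450,2]*2000,0,255).astype(np.uint8),cv2.COLORMAP_JET),None,fx=4,fy=4,interpolation=cv2.INTER_NEAREST))
c=np.load("pics/scene0.npz"); 
im=c["image"][140:280,150:400]; cv2.imwrite("pics/scz.png",cv2.resize(im,None,fx=3.2,fy=3.2,interpolation=cv2.INTER_CUBIC))
```

```text
(no output)
```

View pics/topz.png

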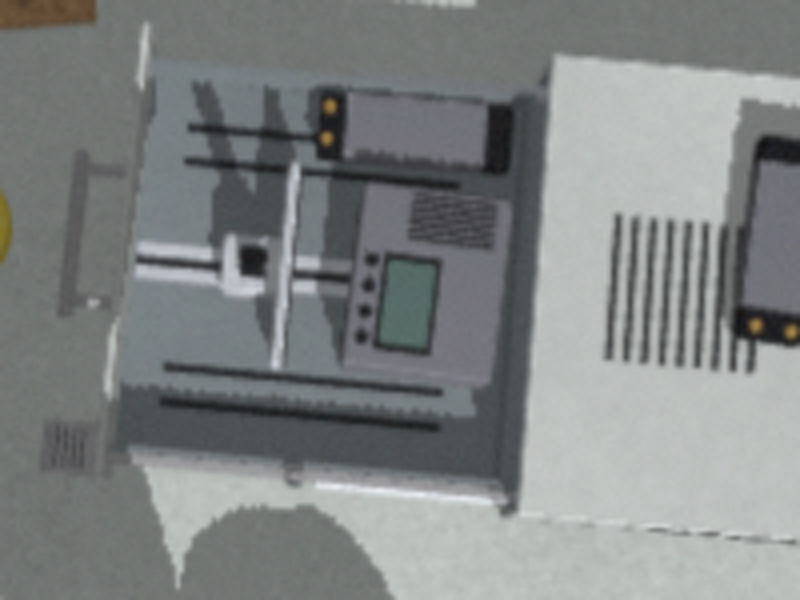

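View pics/topzd.png

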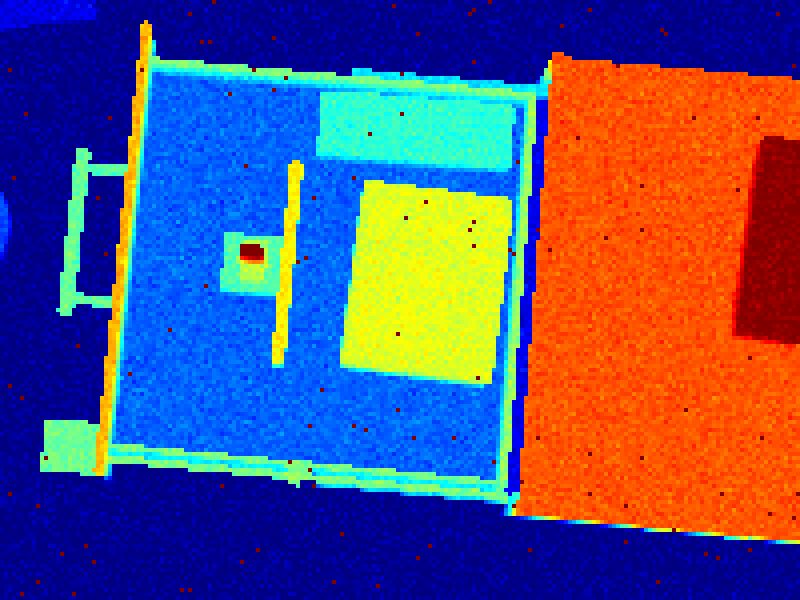

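View pics/scz.png

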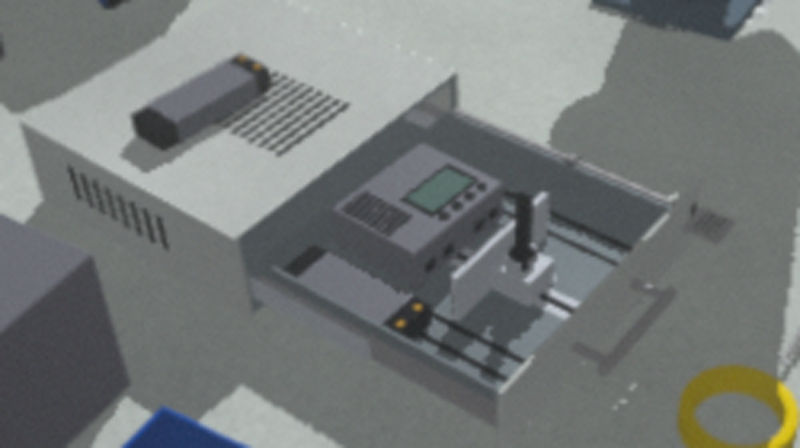

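The depth view separates the panel, bow, paddle, stop plate, cam tip, charger and dock roof well. I'll fit the frames from it.

Run:
```python
from h import *
c=np.load("pics/top0.npz"); C=cloud(c)
def sel(u0,v0,u1,v1,z0,z1): # zoom-pic coords
    S=C[120+v0//4:120+v1//4,250+u0//4:250+u1//4].reshape(-1,3); return S[(S[:,2]>z0)&(S[:,2]<z1)]
def rect(n,P):
    r=cv2.minAreaRect((P[:,:2]*1000).astype(np.float32)); print(n,len(P),"c",np.array(r[0])/1000,"sz",r[1],"ang",r[2],"zmed",np.median(P[:,2]))
    return r
panel=sel(90,10,160,480,.078,.1); rect("panel",panel)
m=panel.mean(0); w,V=np.linalg.eigh(np.cov(panel[:,:2].T)); print("panel dir",V[:,1], m)
rect("paddle",sel(30,410,96,480,.045,.075))
rect("plate",sel(265,150,310,375,.073,.09))
rect("block",sel(215,225,272,300,.05,.07))
P=sel(230,235,270,265,.1,.2); rect("camtip",P); print(P[:,2].max())
rect("charger",sel(330,170,520,390,.066,.085))
rect("pack",sel(310,85,520,175,.043,.06))
# roof
S=C.reshape(-1,3);U=np.tile(np.arange(640),400);S2=S[(S[:,2]>.09)&(S[:,2]<.112)&(U>375)&(U<500)&(S[:,0]<.7)]
rect("roof",S2)
rect("bow",sel(55,140,128,320,.04,.075))
```

```text
panel 288 c [0.6239 0.1802] sz (6.980642795562744, 314.9779968261719) ang 83.29930877685547 zmed 0.0887331006033395
panel dir [-0.9932  0.1162] [0.6205 0.1802 0.0884]
paddle 174 c [0.4872 0.2218] sz (36.62871170043945, 35.99842834472656) ang 87.8119125366211 zmed 0.062092979660287484
plate 170 c [0.6109 0.0729] sz (19.259475708007812, 139.11289978027344) ang 83.26905059814453 zmed 0.08094166673377856
block 125 c [0.6142 0.096 ] sz (34.269203186035156, 41.4469108581543) ang 86.22337341308594 zmed 0.05867070492621762
camtip 23 c [0.6102 0.0913] sz (13.874736785888672, 6.781651020050049) ang 79.92278289794922 zmed 0.13256514507785666
0.13679063481883036
charger 1813 c [ 0.5947 -0.0362] sz (120.33003997802734, 130.59927368164062) ang 81.31849670410156 zmed 0.07646988971758195
pack 893 c [ 0.7117 -0.0282] sz (143.31118774414062, 62.016788482666016) ang 88.17733764648438 zmed 0.05330940574695853
roof 10618 c [ 0.5662 -0.2481] sz (302.2864685058594, 304.00146484375) ang 83.19438171386719 zmed 0.10147596020258598
bow 231 c [0.6367 0.1991] sz (47.070518493652344, 117.78709411621094) ang 83.10191345214844 zmed 0.06048968848731873
```

```bash
cat >> h.py <<'E'
from scipy.spatial.transform import Rotation as Ro
a=np.deg2rad(6.7); DX=np.array([-np.sin(a),-np.cos(a),0]); DY=np.array([np.cos(a),-np.sin(a),0]); 
DO=np.array([0.6242,0.1832,0])+.285*DX
D=np.c_[DX,DY,[0,0,1]]
def toD(P): return (np.asarray(P)-DO)@D
def toW(P): return DO+D@np.asarray(P)
RT=np.c_[-DX,DY,[0,0,-1]]
def move(target,R=RT):
    s=robot.sense(); Rc=Ro.from_matrix(s["eef_rot"]).as_matrix()
    return Rc.T@(toW(target)-s["position"]), Ro.from_matrix(Rc.T@R).as_rotvec()
def st():
    s=robot.sense(); print("t",s["time_s"],"dockpos",toD(s["position"]),"F dock",s["force"]@D,"w",s["grip_width"], "rotErr",Ro.from_matrix(s["eef_rot"].T@RT).as_rotvec())
E
python3 - <<'E'
from h import *
for n in("top","scene"):
    c=np.load(f"pics/{n}0.npz"); Q=toD(cloud(c).reshape(-1,3))
    def pr(l,x,y,z):
        m=(Q[:,0]>x[0])&(Q[:,0]<x[1])&(Q[:,1]>y[0])&(Q[:,1]<y[1])&(Q[:,2]>z[0])&(Q[:,2]<z[1]); q=Q[m]
        print(n,l,len(q)); 
        if len(q): print(np.percentile(q,[2,10,50,90,98],axis=0).T)
    pr("plate",(-.2,-.13),(-.1,.1),(.075,.09)); pr("camtip",(-.23,-.15),(-.04,.04),(.1,.15))
    pr("charger",(-.14,0),(-.09,.075),(.072,.085)); pr("panel",(-.31,-.26),(-.18,.18),(.08,.1)); pr("paddle",(-.33,-.288),(-.17,-.11),(.05,.07)); pr("pack",(-.2,0),(.085,.14),(.045,.058)); pr("roof",(-.02,.1),(-.18,.18),(.095,.105)); pr("walls",(-.25,-.03),(-.18,-.12),(.056,.068))
print(move([-.205,.052,.15]))
E
```

```text
top plate 170
[[-0.1847 -0.1726 -0.1689 -0.1651 -0.1645]
 [-0.0672 -0.056  -0.0019  0.0562  0.0671]
 [ 0.076   0.0778  0.081   0.0842  0.086 ]]
top camtip 23
[[-0.199  -0.1986 -0.1931 -0.186  -0.1853]
 [-0.0067 -0.0065 -0.0051 -0.001  -0.0002]
 [ 0.1092  0.1167  0.1326  0.1351  0.1368]]
top charger 1691
[[-0.1212 -0.1129 -0.0716 -0.0297 -0.0211]
 [-0.0655 -0.0553 -0.0047  0.0478  0.058 ]
 [ 0.0724  0.0737  0.0767  0.0798  0.0816]]
top panel 281
[[-0.285  -0.2843 -0.2816 -0.2792 -0.2787]
 [-0.152  -0.128  -0.0032  0.1247  0.1519]
 [ 0.0817  0.0848  0.0888  0.0919  0.0938]]
top paddle 174
[[-0.3241 -0.3211 -0.3064 -0.292  -0.2887]
 [-0.1571 -0.1544 -0.1402 -0.1254 -0.1226]
 [ 0.0568  0.0583  0.0621  0.0648  0.0664]]
top pack 843
[[-0.1658 -0.145  -0.0866 -0.0295 -0.0179]
 [ 0.0857  0.0897  0.1104  0.1343  0.1364]
 [ 0.0467  0.0494  0.0533  0.0564  0.0574]]
top roof 4003
[[ 0.0011  0.009   0.0493  0.09    0.0979]
 [-0.1524 -0.1282 -0.0052  0.1239  0.1496]
 [ 0.0969  0.0984  0.1013  0.1038  0.1047]]
top walls 280
[[-0.2442 -0.2285 -0.1428 -0.0545 -0.0345]
 [-0.1477 -0.1472 -0.1432 -0.135
[... 597 characters left out ...]
 [ 0.0804  0.0815  0.0853  0.0877  0.0889]]
scene paddle 131
[[-0.3276 -0.3252 -0.3073 -0.289  -0.2883]
 [-0.1596 -0.1537 -0.1397 -0.1237 -0.1199]
 [ 0.0541  0.057   0.059   0.0617  0.0656]]
scene pack 711
[[-0.186  -0.1543 -0.0941 -0.0273 -0.0115]
 [ 0.0861  0.0911  0.1131  0.1382  0.1392]
 [ 0.046   0.048   0.0506  0.0538  0.0572]]
scene roof 2158
[[-0.0031  0.004   0.0455  0.0887  0.0979]
 [-0.1505 -0.119   0.0185  0.1331  0.154 ]
 [ 0.0958  0.0968  0.0986  0.1003  0.1015]]
scene walls 247
[[-0.2466 -0.2306 -0.1496 -0.0575 -0.0361]
 [-0.1501 -0.1476 -0.1406 -0.1354 -0.1332]
 [ 0.0564  0.0575  0.0601  0.0626  0.0644]]
(array([-0.5757, -0.1742,  0.0804]), array([-0.0021,  0.0011,  1.2869]))
```

Emit:
carry_out(dr=[[0,0,0.1],[0,0,0.22],[0,0,0.35],[0,0,0.49],[0,0,0.63],[0,0,0.77],[0,0,0.9],[0,0,1.03],[0,0,1.16],[0,0,1.287],[0,0,1.287],[0,0,1.287]], delta_pos=[[-0.03,-0.009,0],[-0.08,-0.024,0],[-0.135,-0.041,0],[-0.19,-0.057,0],[-0.245,-0.074,0],[-0.3,-0.091,0],[-0.355,-0.107,0],[-0.41,-0.124,0],[-0.465,-0.141,0],[-0.52,-0.157,0.01],[-0.56,-0.17,0.04],[-0.576,-0.174,0.08]], gripper=[-1,-1,-1,-1,-1,-1,-1,-1,-1,-1,-1,-1], squeeze=20)

```text
time_s: 1.6
position: [0.6696, 0.0959, 0.1504]
eef_rot: [[0.12, 0.993, 0.002], [0.993, -0.12, -0.0], [-0.0, 0.002, -1.0]]
force: [-0.4, 0.4, -0.6]
grip_width: 0.0001
```

Run:
```python
from h import *
snap("top","pics/t1.png");st(); print(move([-.205,.052,.15]))
cc=cv2.imread("pics/t1.png")[120:270,250:450]; cv2.imwrite("pics/t1z.png",cv2.resize(cc,None,fx=4,fy=4))
```

```text
t 1.65 dockpos [-0.2024  0.0525  0.142 ] F dock [ 0.0462 -0.7705 -5.8321] w 0.00019577645948563088 rotErr [-0.0091  0.0028 -0.0037]
(array([ 0.0026, -0.0006, -0.008 ]), array([-0.0091,  0.0028, -0.0037]))
```

View pics/t1z.png

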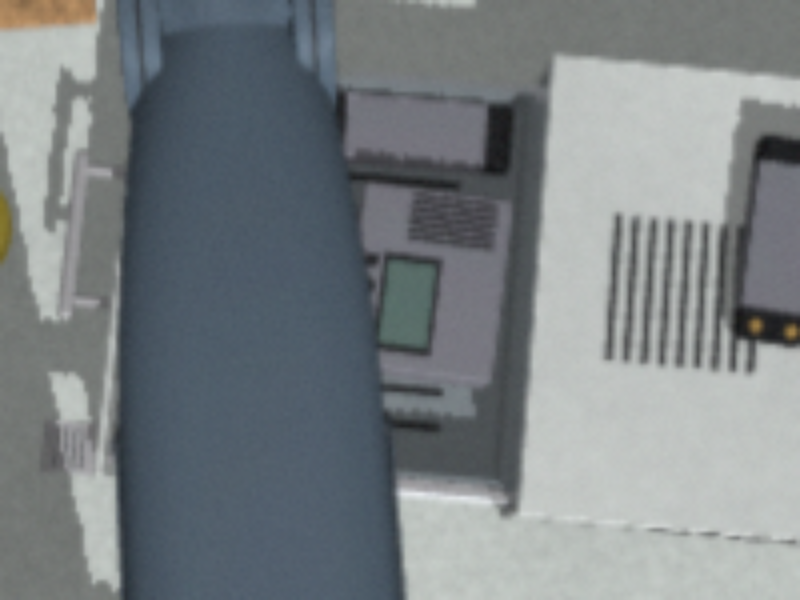

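The arm hides the stop from the top, but the pose is right. Next: descend beside the block and settle.

Emit:
carry_out(dr=[[0,0,0],[0,0,0],[0,0,0],[0,0,0],[0,0,0],[0,0,0]], delta_pos=[[0,0,0.02],[0,0,0.05],[0,0,0.08],[0,0,0.095],[0,0,0.095],[0,0,0.095]], gripper=[-1,-1,-1,-1,-1,-1])

```text
time_s: 2.4
position: [0.6679, 0.0987, 0.0577]
eef_rot: [[0.117, 0.993, 0.002], [0.993, -0.117, 0.0], [0.0, 0.002, -1.0]]
force: [-0.7, -0.0, -0.1]
grip_width: 0.0
```

Run:
```python
from h import *
snap("scene","pics/s2.png");st()
cc=cv2.imread("pics/s2.png")[140:280,150:400]; cv2.imwrite("pics/s2z.png",cv2.resize(cc,None,fx=3.2,fy=3.2))
```

```text
t 2.45 dockpos [-0.2061  0.0535  0.058 ] F dock [1.0204 0.0871 1.0395] w -0.0003647599479902567 rotErr [ 0.0023 -0.0004  0.0001]
```

View pics/s2z.png

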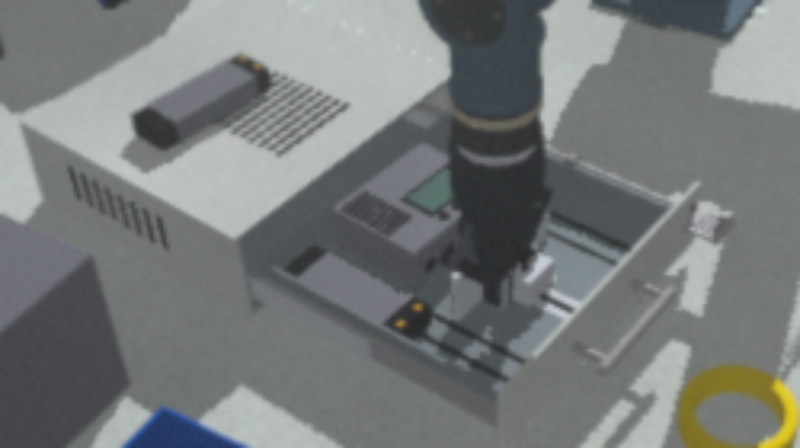

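The finger stands in front of the plate at (490,280), clear of the block. Now the push.

Emit:
carry_out(dr=[[0,0,0],[0,0,0],[0,0,0],[0,0,0],[0,0,0],[0,0,0],[0,0,0],[0,0,0],[0,0,0],[0,0,0],[0,0,0],[0,0,0]], delta_pos=[[-0.007,0,0.002],[-0.014,0,0.002],[-0.02,0,0.002],[-0.026,0,0.002],[-0.032,0,0.002],[-0.038,0,0.002],[-0.044,0,0.002],[-0.049,0,0.002],[-0.054,0,0.002],[-0.058,0,0.002],[-0.062,0,0.002],[-0.062,0,0.002]], gripper=[-1,-1,-1,-1,-1,-1,-1,-1,-1,-1,-1,-1])

```text
time_s: 3.95
position: [0.6602, 0.0367, 0.0544]
eef_rot: [[0.117, 0.993, 0.0], [0.993, -0.117, -0.0], [-0.0, 0.0, -1.0]]
force: [0.9, 2.3, 2.0]
grip_width: -0.0002
```

Run:
```python
from h import *
st()
```

```text
t 3.95 dockpos [-0.1437  0.0528  0.0544] F dock [-2.3661  0.6395  1.9799] w -0.00017656334337564494 rotErr [ 0.0003  0.     -0.0003]
```

Emit:
carry_out(dr=[[0,0,0],[0,0,0],[0,0,0],[0,0,0]], delta_pos=[[-0.002,0,0],[-0.004,0,0],[-0.006,0,0],[-0.006,0,0]], gripper=[-1,-1,-1,-1])

```text
time_s: 4.45
position: [0.6594, 0.0305, 0.0544]
eef_rot: [[0.117, 0.993, 0.0], [0.993, -0.117, -0.001], [-0.001, 0.0, -1.0]]
force: [0.7, 2.6, 2.1]
grip_width: 0.0
```

Run:
```python
from h import *
st()
```

```text
t 4.45 dockpos [-0.1375  0.0528  0.0544] F dock [-2.6447  0.3647  2.0623] w 3.6691322310558585e-05 rotErr [ 0.0002  0.0006 -0.0003]
```

Emit:
carry_out(dr=[[0,0,0],[0,0,0],[0,0,0],[0,0,0]], delta_pos=[[-0.0015,0,0],[-0.003,0,0],[-0.004,0,0],[-0.004,0,0]], gripper=[-1,-1,-1,-1])

```text
time_s: 4.95
position: [0.659, 0.0268, 0.0544]
eef_rot: [[0.117, 0.993, 0.0], [0.993, -0.117, -0.0], [-0.0, 0.0, -1.0]]
force: [0.9, 3.6, 1.8]
grip_width: -0.0
```

Run:
```python
from h import *
st()
c=snap("scene","pics/s3.png")
cc=cv2.imread("pics/s3.png")[140:280,150:400]; cv2.imwrite("pics/s3z.png",cv2.resize(cc,None,fx=3.2,fy=3.2))
Q=toD(cloud(c).reshape(-1,3)); m=(Q[:,0]>-.16)&(Q[:,0]<0)&(abs(Q[:,1])<.075)&(abs(Q[:,2]-.0745)<.003); print(cv2.minAreaRect((Q[m][:,:2]*1000).astype(np.float32)), np.percentile(Q[m][:,0],[1,50,99]))
```

```text
t 4.95 dockpos [-0.1337  0.0528  0.0544] F dock [-3.7142  0.5192  1.8317] w -1.0700788845224857e-06 rotErr [ 0.0003  0.0001 -0.0002]
((-84.2796859741211, -2.6018753051757812), (141.52734375, 139.9259796142578), 85.53215026855469) [-0.1519 -0.0414 -0.0142]
```

View pics/s3z.png

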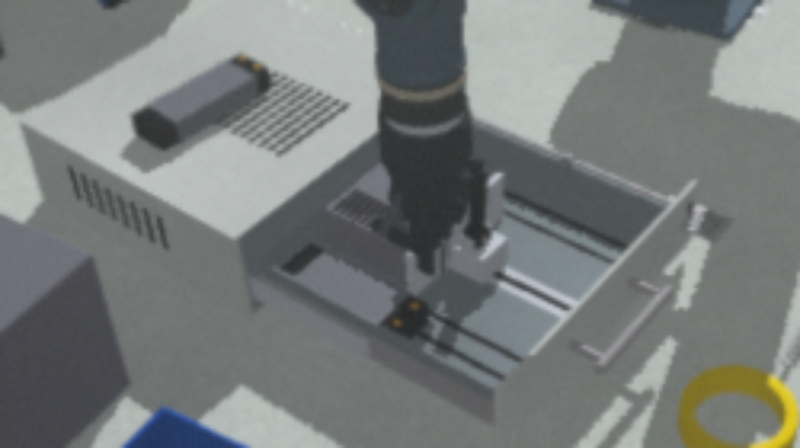

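The plate has carried the charger back; force is only 3.7 N, so continue.

Emit:
carry_out(dr=[[0,0,0],[0,0,0],[0,0,0],[0,0,0]], delta_pos=[[-0.001,0,0],[-0.002,0,0],[-0.003,0,0],[-0.003,0,0]], gripper=[-1,-1,-1,-1])

```text
time_s: 5.5
position: [0.6588, 0.0255, 0.0544]
eef_rot: [[0.116, 0.993, 0.001], [0.993, -0.116, 0.003], [0.003, 0.0, -1.0]]
force: [1.4, 7.3, 2.4]
grip_width: 0.0004
```

Run:
```python
from h import *
st()
```

```text
t 5.5 dockpos [-0.1325  0.0528  0.0544] F dock [-7.4454  0.5422  2.3907] w 0.00037622401404640063 rotErr [ 0.0004 -0.0033  0.0009]
```

Emit:
carry_out(dr=[[0,0,0],[0,0,0],[0,0,0],[0,0,0]], delta_pos=[[-0.001,0,0],[-0.002,0,0],[-0.003,0,0],[-0.003,0,0]], gripper=[-1,-1,-1,-1])

```text
time_s: 6.0
position: [0.6588, 0.0254, 0.0545]
eef_rot: [[0.114, 0.993, 0.002], [0.993, -0.114, 0.008], [0.009, 0.001, -1.0]]
force: [3.2, 12.7, 1.3]
grip_width: -0.0002
```

Run:
```python
from h import *
st()
```

```text
t 6.0 dockpos [-0.1324  0.0528  0.0545] F dock [-12.9899   1.6528   1.3257] w -0.00022995253444443942 rotErr [ 0.0007 -0.0086  0.0027]
```

It is hard against the wall: force goes from 7 to 13 N with 0.1 mm of movement. Backing off, rising and checking.

Emit:
carry_out(dr=[[0,0,0],[0,0,0],[0,0,0],[0,0,0],[0,0,0],[0,0,0],[0,0,0],[0,0,0]], delta_pos=[[0.004,0,0],[0.012,0,0],[0.018,0,-0.01],[0.018,0,-0.04],[0.018,0,-0.08],[0.018,0,-0.11],[0.018,0.0,-0.13],[0.018,0,-0.13]], gripper=[-1,-1,-1,-1,-1,-1,-1,-1])

```text
time_s: 7.0
position: [0.6616, 0.0382, 0.1874]
eef_rot: [[0.117, 0.993, 0.005], [0.993, -0.117, -0.001], [-0.001, 0.005, -1.0]]
force: [-0.2, -0.4, 0.8]
grip_width: -0.0002
```

Run:
```python
from h import *
st()
c=snap("scene","pics/s4.png")
cc=cv2.imread("pics/s4.png")[140:280,150:400]; cv2.imwrite("pics/s4z.png",cv2.resize(cc,None,fx=3.2,fy=3.2))
Q=toD(cloud(c).reshape(-1,3))
def pr(l,x,y,z):
    m=(Q[:,0]>x[0])&(Q[:,0]<x[1])&(Q[:,1]>y[0])&(Q[:,1]<y[1])&(Q[:,2]>z[0])&(Q[:,2]<z[1]); q=Q[m]
    print(l,len(q)); 
    if len(q): print(np.percentile(q,[2,10,50,90,98],axis=0).T)
pr("camlever",(-.17,-.12),(-.04,.04),(.09,.14));pr("plate",(-.15,-.1),(-.07,.0),(.0785,.09));pr("charger",(-.11,0),(-.08,.08),(.07,.079))
```

```text
t 7.0 dockpos [-0.1454  0.0541  0.1874] F dock [ 0.4178 -0.1138  0.7792] w -0.00020529924823141745 rotErr [ 0.005   0.0007 -0.0007]
camlever 65
[[-0.1508 -0.15   -0.1446 -0.1386 -0.1368]
 [-0.0098 -0.0077 -0.0051 -0.0023 -0.0011]
 [ 0.0916  0.0946  0.1126  0.1292  0.132 ]]
plate 24
[[-0.1495 -0.1482 -0.1375 -0.1189 -0.1177]
 [-0.0672 -0.0636 -0.0038 -0.0006 -0.0003]
 [ 0.0786  0.0788  0.0809  0.0877  0.0894]]
charger 865
[[-0.1082 -0.1005 -0.0637 -0.0214 -0.0136]
 [-0.0596 -0.0436  0.0071  0.0534  0.0613]
 [ 0.0707  0.0718  0.0738  0.0758  0.0769]]
```

View pics/s4z.png

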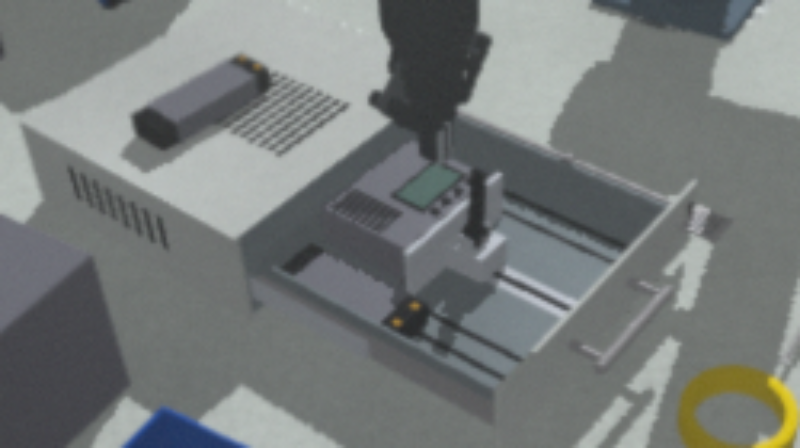

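The charger sits flush on the plate and the lever stands upright at (480,205). Now I'll flip the lever along its arc.

Emit:
carry_out(dr=[[0,0,0],[0,0,0],[0,0,0],[0,0,0],[0,0,0],[0,0,0],[0,0,0],[0,0,0],[0,0,0],[0,0,0],[0,0,0]], delta_pos=[[0.003,-0.018,0.03],[0.003,-0.018,0.067],[0.003,-0.018,0.067],[0.003,-0.036,0.067],[0.003,-0.048,0.067],[0.003,-0.059,0.069],[0.003,-0.07,0.074],[0.003,-0.079,0.081],[0.003,-0.087,0.09],[0.003,-0.092,0.1],[0.003,-0.092,0.1]], gripper=[-1,-1,-1,-1,-1,-1,-1,-1,-1,-1,-1])

```text
time_s: 8.43
position: [0.5692, 0.0526, 0.0845]
eef_rot: [[0.117, 0.993, 0.001], [0.993, -0.117, 0.0], [0.0, 0.001, -1.0]]
force: [0.4, 0.7, 0.6]
grip_width: 0.0002
```

Run:
```python
from h import *
st()
c=snap("scene","pics/s5.png")
cc=cv2.imread("pics/s5.png")[140:280,150:400]; cv2.imwrite("pics/s5z.png",cv2.resize(cc,None,fx=3.2,fy=3.2))
```

```text
t 8.425 dockpos [-0.1489 -0.0394  0.0845] F dock [-0.7832  0.2745  0.5895] w 0.00021306158070028618 rotErr [ 0.0006 -0.0001 -0.    ]
```

View pics/s5z.png

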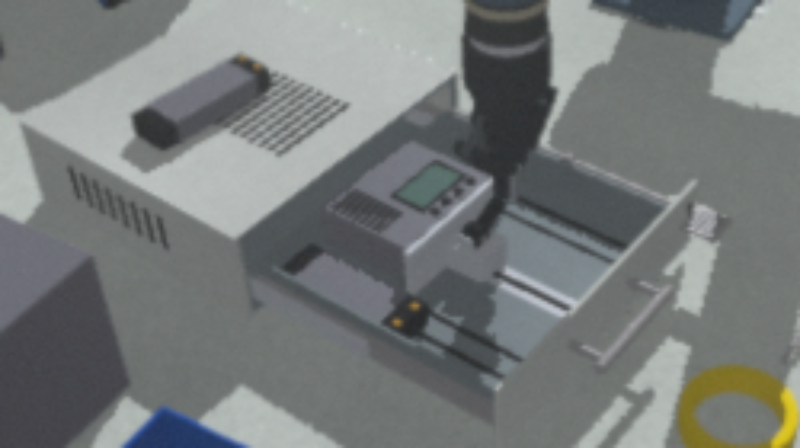

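The lever is leaning over under the finger at (485,225). Now I'll press it down to level.

Emit:
carry_out(dr=[[0,0,0],[0,0,0],[0,0,0],[0,0,0],[0,0,0]], delta_pos=[[0,-0.002,0.006],[0,-0.004,0.012],[0,-0.005,0.017],[0,-0.005,0.021],[0,-0.005,0.021]], gripper=[-1,-1,-1,-1,-1])

```text
time_s: 9.1
position: [0.5649, 0.0538, 0.0662]
eef_rot: [[0.116, 0.993, 0.002], [0.993, -0.116, 0.001], [0.001, 0.002, -1.0]]
force: [-4.2, 2.1, 14.4]
grip_width: -0.0002
```

Run:
```python
from h import *
st()
```

```text
t 9.1 dockpos [-0.1496 -0.0438  0.0662] F dock [-1.5564 -4.4336 14.4389] w -0.00018613367229202267 rotErr [ 0.002  -0.0014  0.0003]
```

Emit:
carry_out(dr=[[0,0,0],[0,0,0],[0,0,0],[0,0,0]], delta_pos=[[0,0,0.002],[0,0,0.004],[0,0,0.005],[0,0,0.005]], gripper=[-1,-1,-1,-1])

```text
time_s: 9.6
position: [0.5651, 0.0539, 0.0655]
eef_rot: [[0.116, 0.993, 0.004], [0.993, -0.116, 0.001], [0.001, 0.004, -1.0]]
force: [-11.5, 2.4, 28.6]
grip_width: 0.0003
```

Run:
```python
from h import *
st()
```

```text
t 9.6 dockpos [-0.1497 -0.0437  0.0655] F dock [ -1.0117 -11.6903  28.5838] w 0.0002557988355517722 rotErr [ 0.0037 -0.0013  0.0005]
```

The lever is on its stop: 28 N with 0.7 mm of movement. Lifting and moving over the paddle, then checking.

Emit:
carry_out(dr=[[0,0,0],[0,0,0],[0,0,0],[0,0,0],[0,0,0],[0,0,0],[0,0,0],[0,0,0],[0,0,0]], delta_pos=[[0,0,-0.01],[0,0,-0.04],[0,0,-0.08],[0.03,-0.02,-0.09],[0.07,-0.045,-0.09],[0.11,-0.07,-0.09],[0.14,-0.09,-0.09],[0.15,-0.096,-0.085],[0.15,-0.096,-0.085]], gripper=[-1,-1,-1,-1,-1,-1,-1,-1,-1])

```text
time_s: 10.72
position: [0.4855, 0.2132, 0.1416]
eef_rot: [[0.116, 0.993, -0.003], [0.993, -0.116, -0.002], [-0.002, -0.002, -1.0]]
force: [-0.0, -0.3, 0.9]
grip_width: 0.0002
```

Run:
```python
from h import *
st()
for n in("scene","top"):
    c=snap(n,f"pics/{n}6.png")
    if n=="scene": cc=c["image"][140:280,150:400]; cv2.imwrite("pics/s6z.png",cv2.resize(cc,None,fx=3.2,fy=3.2))
    else: cc=c["image"][120:270,250:450]; cv2.imwrite("pics/t6z.png",cv2.resize(cc,None,fx=4,fy=4))
    Q=toD(cloud(c).reshape(-1,3))
    def pr(l,x,y,z):
        m=(Q[:,0]>x[0])&(Q[:,0]<x[1])&(Q[:,1]>y[0])&(Q[:,1]<y[1])&(Q[:,2]>z[0])&(Q[:,2]<z[1]); q=Q[m]
        print(l,len(q)); 
        if len(q): print(np.percentile(q,[2,10,50,90,98],axis=0).T)
    pr("lever",(-.152,-.134),(-.075,-.03),(.05,.1)); pr("charger",(-.11,0),(-.08,.08),(.07,.085));
```

```text
t 10.725 dockpos [-0.2986 -0.1412  0.1416] F dock [0.3436 0.007  0.8917] w 0.00024934550858474554 rotErr [-0.0024  0.0019  0.0011]
lever 47
[[-0.1519 -0.1507 -0.1452 -0.1385 -0.1365]
 [-0.0685 -0.0662 -0.0487 -0.0348 -0.033 ]
 [ 0.0604  0.0622  0.0648  0.0663  0.0679]]
charger 908
[[-0.1079 -0.1008 -0.0626 -0.0227 -0.0138]
 [-0.0629 -0.0512  0.0028  0.0517  0.0604]
 [ 0.0709  0.072   0.0739  0.0759  0.0772]]
lever 76
[[-0.1485 -0.1473 -0.1415 -0.1358 -0.1346]
 [-0.0688 -0.0657 -0.0497 -0.0352 -0.0322]
 [ 0.0626  0.0649  0.0682  0.0716  0.0729]]
charger 1740
[[-0.108  -0.0997 -0.0583 -0.0169 -0.0085]
 [-0.0645 -0.0546 -0.0034  0.0494  0.0606]
 [ 0.0715  0.0734  0.0766  0.0798  0.0819]]
```

View pics/s6z.png

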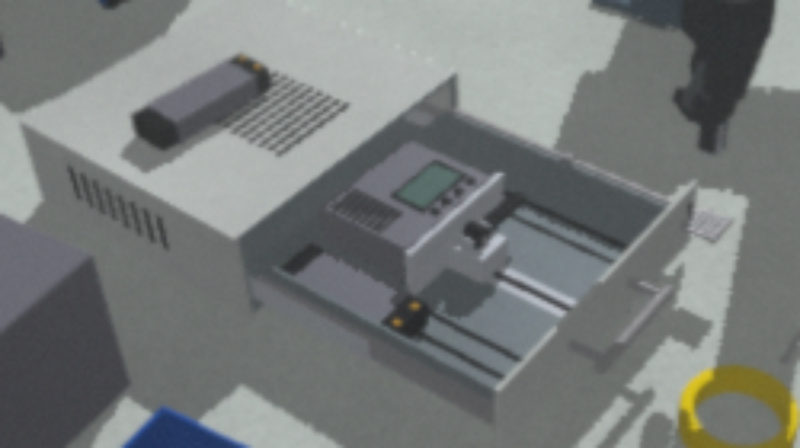

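View pics/t6z.png

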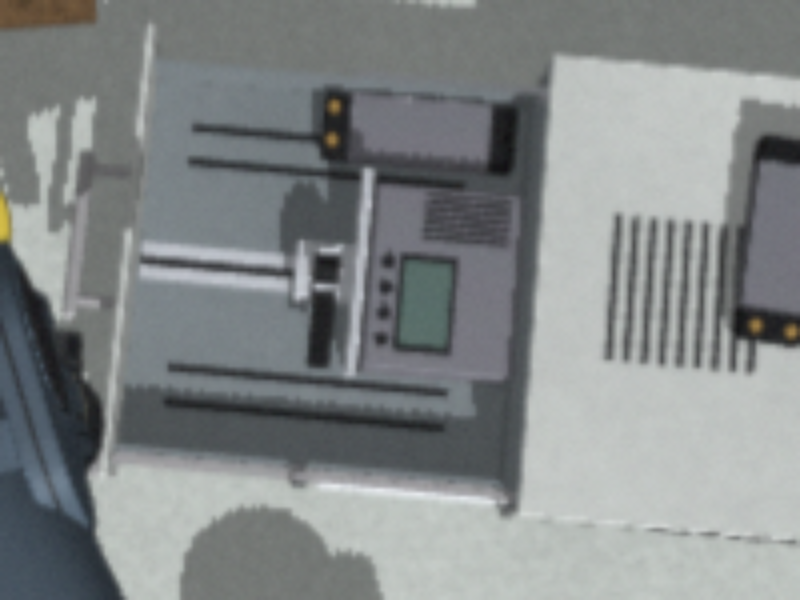

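Charger is square against the wall and the lever is level (z ≈ 65 mm over y −33…−68). The finger is over the paddle; pressing it down.

Emit:
carry_out(dr=[[0,0,0],[0,0,0],[0,0,0],[0,0,0],[0,0,0],[0,0,0],[0,0,0],[0,0,0],[0,0,0]], delta_pos=[[0.001,0,0.02],[0.001,0,0.05],[0.001,0,0.07],[0.001,0,0.078],[0.001,0,0.082],[0.001,0,0.086],[0.001,0,0.09],[0.001,0,0.093],[0.001,0,0.093]], gripper=[-1,-1,-1,-1,-1,-1,-1,-1,-1])

```text
time_s: 11.95
position: [0.4874, 0.2141, 0.051]
eef_rot: [[0.117, 0.993, 0.002], [0.993, -0.117, -0.001], [-0.0, 0.002, -1.0]]
force: [0.7, -1.7, 4.5]
grip_width: -0.0001
```

Run:
```python
from h import *
st()
c=snap("scene","pics/s7.png")
cc=c["image"][140:280,200:450]; cv2.imwrite("pics/s7z.png",cv2.resize(cc,None,fx=3.2,fy=3.2))
```

```text
t 11.95 dockpos [-0.2998 -0.1394  0.051 ] F dock [1.5686 0.8955 4.4799] w -8.59508497962541e-05 rotErr [ 0.0021  0.0003 -0.0002]
```

View pics/s7z.png

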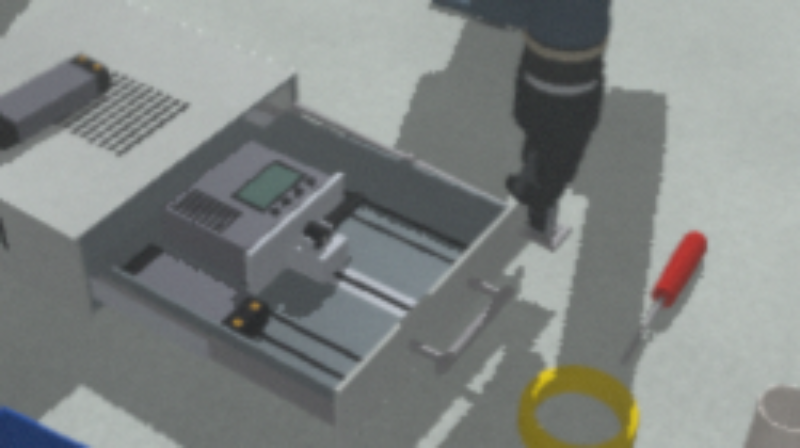

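The paddle is down about 9 mm at 4.5 N (540,235). Now pushing the panel while holding it.

Emit:
carry_out(dr=[[0,0,0],[0,0,0],[0,0,0],[0,0,0],[0,0,0],[0,0,0],[0,0,0],[0,0,0]], delta_pos=[[-0.002,0,0.002],[-0.005,0,0.002],[-0.009,0,0.002],[-0.014,0,0.002],[-0.02,0,0.002],[-0.026,0,0.002],[-0.032,0,0.002],[-0.035,0,0.002]], gripper=[-1,-1,-1,-1,-1,-1,-1,-1])

```text
time_s: 13.0
position: [0.4833, 0.1798, 0.049]
eef_rot: [[0.117, 0.993, 0.002], [0.993, -0.117, 0.001], [0.002, 0.002, -1.0]]
force: [1.0, 3.8, 4.0]
grip_width: 0.0001
```

Run:
```python
from h import *
st()
c=snap("scene","pics/s8.png")
cc=c["image"][140:280,200:450]; cv2.imwrite("pics/s8z.png",cv2.resize(cc,None,fx=3.2,fy=3.2))
Q=toD(cloud(c).reshape(-1,3)); m=(Q[:,0]>-.31)&(Q[:,0]<-.21)&(abs(Q[:,1])<.16)&(abs(Q[:,2]-.0845)<.005); print(np.percentile(Q[m][:,0],[10,50,90]))
```

```text
t 13.0 dockpos [-0.2652 -0.1395  0.049 ] F dock [-3.9303  0.539   4.0109] w 8.936463901869605e-05 rotErr [ 0.0018 -0.0016 -0.0001]
[-0.254  -0.2519 -0.249 ]
```

View pics/s8z.png

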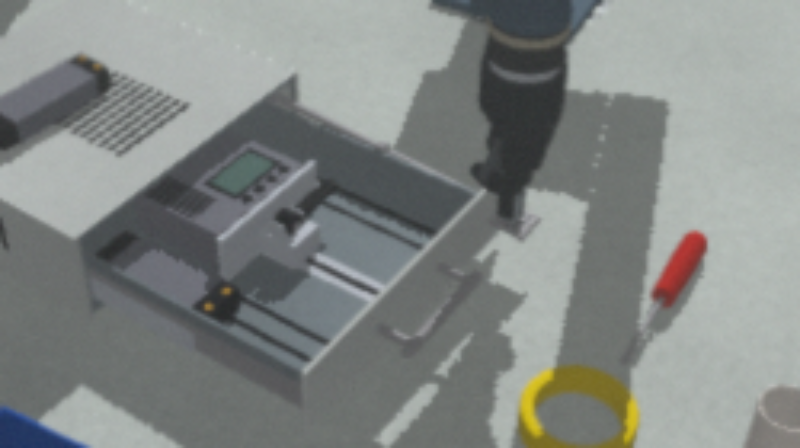

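The tray is unlocked and about 34 mm in. Letting the paddle up and pushing on at the panel above it.

Emit:
carry_out(dr=[[0,0,0],[0,0,0],[0,0,0],[0,0,0],[0,0,0],[0,0,0],[0,0,0],[0,0,0],[0,0,0],[0,0,0],[0,0,0],[0,0,0]], delta_pos=[[0.001,0,-0.008],[0.001,0,-0.018],[0.001,0,-0.024],[-0.003,0,-0.024],[-0.009,0,-0.024],[-0.018,0,-0.024],[-0.028,0,-0.024],[-0.038,0,-0.024],[-0.048,0,-0.024],[-0.058,0,-0.024],[-0.067,0,-0.024],[-0.074,0,-0.024]], gripper=[-1,-1,-1,-1,-1,-1,-1,-1,-1,-1,-1,-1])

```text
time_s: 14.55
position: [0.474, 0.1079, 0.0724]
eef_rot: [[0.116, 0.993, 0.001], [0.993, -0.116, 0.006], [0.006, 0.0, -1.0]]
force: [1.2, 7.2, 0.4]
grip_width: 0.0
```

Run:
```python
from h import *
st()
c=snap("scene","pics/s9.png")
cc=c["image"][120:280,170:420]; cv2.imwrite("pics/s9z.png",cv2.resize(cc,None,fx=3.2,fy=3.2))
Q=toD(cloud(c).reshape(-1,3)); m=(Q[:,0]>-.25)&(Q[:,0]<-.13)&(abs(Q[:,1])<.16)&(abs(Q[:,2]-.0845)<.005); print(np.percentile(Q[m][:,0],[10,50,90]))
```

```text
t 14.55 dockpos [-0.1927 -0.1404  0.0724] F dock [-7.2664  0.3399  0.3561] w 4.7230624439978193e-05 rotErr [ 0.0001 -0.0057  0.001 ]
[-0.1853 -0.1832 -0.1798]
```

View pics/s9z.png

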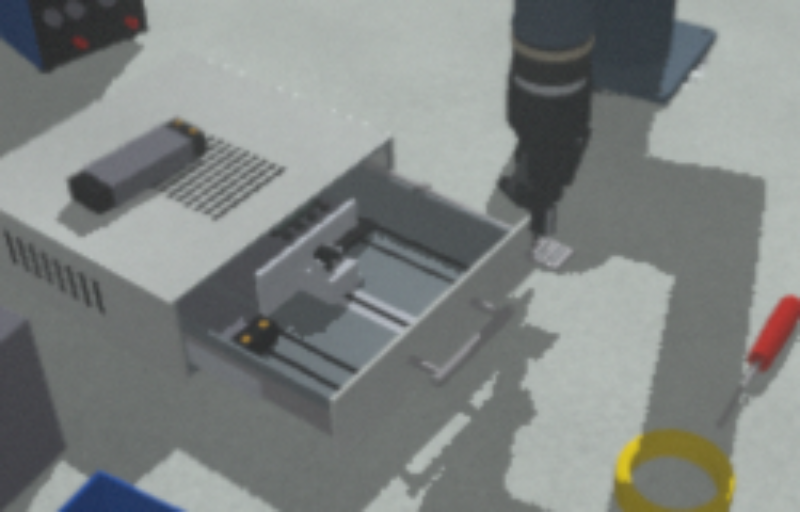

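The tray follows smoothly with the charger under the roof line. Continuing.

Emit:
carry_out(dr=[[0,0,0],[0,0,0],[0,0,0],[0,0,0],[0,0,0],[0,0,0],[0,0,0],[0,0,0],[0,0,0],[0,0,0],[0,0,0],[0,0,0]], delta_pos=[[-0.006,0,0],[-0.014,0,0],[-0.024,0,0],[-0.034,0,0],[-0.044,0,0],[-0.054,0,0],[-0.064,0,0],[-0.074,0,0],[-0.084,0,0],[-0.093,0,0],[-0.101,0,0],[-0.107,0,0]], gripper=[-1,-1,-1,-1,-1,-1,-1,-1,-1,-1,-1,-1])

```text
time_s: 16.1
position: [0.4616, 0.0015, 0.0724]
eef_rot: [[0.116, 0.993, 0.001], [0.993, -0.116, 0.005], [0.005, 0.0, -1.0]]
force: [1.1, 6.5, 3.0]
grip_width: -0.0004
```

Run:
```python
from h import *
st()
```

```text
t 16.1 dockpos [-0.0855 -0.1403  0.0724] F dock [-6.5842  0.3481  2.9785] w -0.00043054974319361934 rotErr [ 0.0004 -0.0049  0.0008]
```

Emit:
carry_out(dr=[[0,0,0],[0,0,0],[0,0,0],[0,0,0],[0,0,0],[0,0,0],[0,0,0],[0,0,0],[0,0,0],[0,0,0],[0,0,0],[0,0,0]], delta_pos=[[-0.004,0,0],[-0.01,0,0],[-0.016,0,0],[-0.022,0,0],[-0.028,0,0],[-0.033,0,0],[-0.038,0,0],[-0.042,0,0],[-0.045,0,0],[-0.048,0,0],[-0.051,0,0],[-0.053,0,0]], gripper=[-1,-1,-1,-1,-1,-1,-1,-1,-1,-1,-1,-1])

```text
time_s: 17.6
position: [0.4554, -0.0515, 0.0723]
eef_rot: [[0.116, 0.993, 0.001], [0.993, -0.116, 0.003], [0.004, 0.0, -1.0]]
force: [2.4, 2.2, 0.5]
grip_width: -0.0003
```

Run:
```python
from h import *
st()
c=snap("scene","pics/s10.png")
cc=c["image"][120:280,170:420]; cv2.imwrite("pics/s10z.png",cv2.resize(cc,None,fx=3.2,fy=3.2))
```

```text
t 17.6 dockpos [-0.0322 -0.1403  0.0723] F dock [-2.472   2.1411  0.4623] w -0.00034035514005394406 rotErr [ 0.0005 -0.0035  0.0008]
```

View pics/s10z.png

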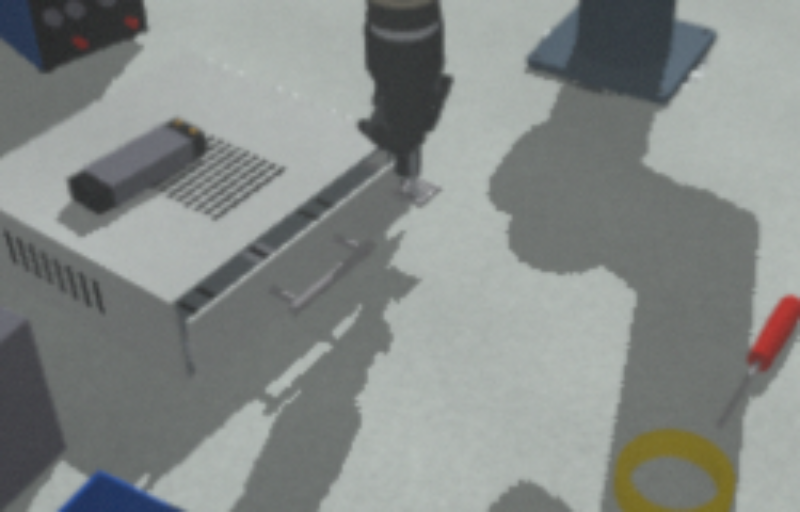

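Nearly home. A few mm more, slowly.

Emit:
carry_out(dr=[[0,0,0],[0,0,0],[0,0,0],[0,0,0],[0,0,0],[0,0,0]], delta_pos=[[-0.0015,0,0],[-0.003,0,0],[-0.0045,0,0],[-0.006,0,0],[-0.007,0,0],[-0.007,0,0]], gripper=[-1,-1,-1,-1,-1,-1])

```text
time_s: 18.4
position: [0.4547, -0.0573, 0.0723]
eef_rot: [[0.116, 0.993, 0.001], [0.993, -0.116, 0.006], [0.006, 0.0, -1.0]]
force: [2.1, 9.3, 2.6]
grip_width: 0.0004
```

Run:
```python
from h import *
st()
```

```text
t 18.4 dockpos [-0.0264 -0.1403  0.0723] F dock [-9.5065  0.986   2.5584] w 0.0003601527479280952 rotErr [ 0.0003 -0.0063  0.0011]
```

Emit:
carry_out(dr=[[0,0,0],[0,0,0],[0,0,0],[0,0,0],[0,0,0]], delta_pos=[[-0.001,0,0],[-0.002,0,0],[-0.003,0,0],[-0.004,0,0],[-0.004,0,0]], gripper=[-1,-1,-1,-1,-1])

```text
time_s: 19.02
position: [0.4546, -0.0573, 0.0724]
eef_rot: [[0.113, 0.994, 0.003], [0.993, -0.113, 0.015], [0.016, 0.001, -1.0]]
force: [2.8, 18.6, 3.7]
grip_width: 0.0
```

Run:
```python
from h import *
st()
```

```text
t 19.025 dockpos [-0.0263 -0.1404  0.0724] F dock [-18.751    0.6082   3.6549] w 2.211505772585968e-05 rotErr [ 0.0008 -0.0156  0.0033]
```

End stop reached: 19 N with no movement. Retreating and checking.

Emit:
carry_out(dr=[[0,0,0],[0,0,0],[0,0,0],[0,0,0],[0,0,0],[0,0,0],[0,0,0],[0,0,0],[0,0,0],[0,0,0]], delta_pos=[[0.004,0,0],[0.012,0,-0.002],[0.03,0,-0.02],[0.05,0,-0.05],[0.09,0,-0.09],[0.13,0,-0.12],[0.17,0,-0.14],[0.2,0,-0.14],[0.22,0,-0.14],[0.22,0,-0.14]], gripper=[-1,-1,-1,-1,-1,-1,-1,-1,-1,-1])

```text
time_s: 20.27
position: [0.4794, 0.1547, 0.2118]
eef_rot: [[0.115, 0.993, -0.001], [0.993, -0.115, -0.003], [-0.003, -0.001, -1.0]]
force: [0.4, -0.4, -0.7]
grip_width: -0.0002
```

Run:
```python
from h import *
st()
for n in("scene","top"):
    c=snap(n,f"pics/{n}11.png")
    if n=="scene": cc=c["image"][120:280,130:380]; cv2.imwrite("pics/s11z.png",cv2.resize(cc,None,fx=3.2,fy=3.2))
    Q=toD(cloud(c).reshape(-1,3))
    def pr(l,x,y,z):
        m=(Q[:,0]>x[0])&(Q[:,0]<x[1])&(Q[:,1]>y[0])&(Q[:,1]<y[1])&(Q[:,2]>z[0])&(Q[:,2]<z[1]); q=Q[m]
        print(n,l,len(q)); 
        if len(q): print(np.percentile(q,[2,10,50,90,98],axis=0).T)
    pr("panel",(-.04,-.003),(-.16,.16),(.082,.094)); pr("paddle",(-.055,-.02),(-.16,-.12),(.03,.07))
```

```text
t 20.275 dockpos [-0.2398 -0.1405  0.2118] F dock [ 0.2972  0.4826 -0.6666] w -0.0002303398454286062 rotErr [-0.0007  0.0027  0.0015]
scene panel 199
[[-0.0197 -0.0188 -0.0163 -0.013  -0.0115]
 [-0.1522 -0.119   0.0138  0.1349  0.1535]
 [ 0.0823  0.0831  0.0854  0.0876  0.0886]]
scene paddle 76
[[-0.0546 -0.0513 -0.0372 -0.0248 -0.0215]
 [-0.1583 -0.1545 -0.1394 -0.1239 -0.1215]
 [ 0.0559  0.0569  0.059   0.0612  0.0626]]
top panel 268
[[-0.0151 -0.0146 -0.0123 -0.0097 -0.0089]
 [-0.1526 -0.1268 -0.0078  0.123   0.1514]
 [ 0.0836  0.0854  0.0887  0.0915  0.0934]]
top paddle 165
[[-0.0542 -0.0514 -0.0374 -0.0237 -0.0208]
 [-0.157  -0.154  -0.1403 -0.1258 -0.1225]
 [ 0.0555  0.0587  0.0618  0.0644  0.0659]]
```

View pics/s11z.png

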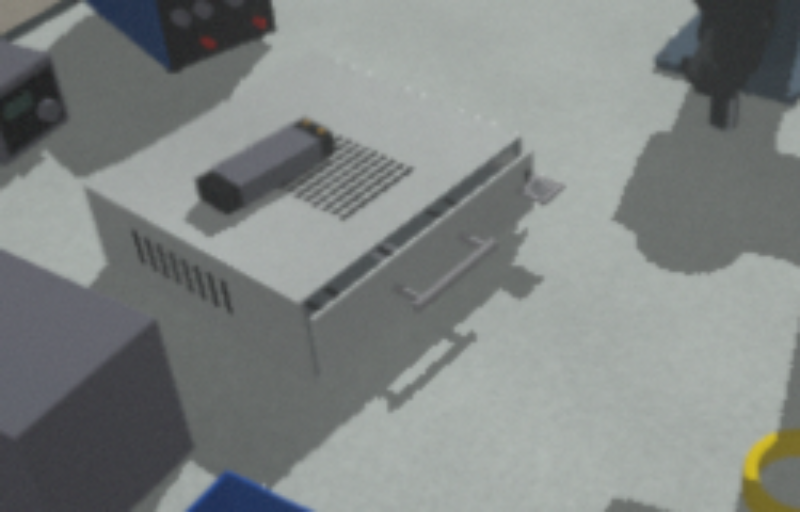

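View pics/top11.png

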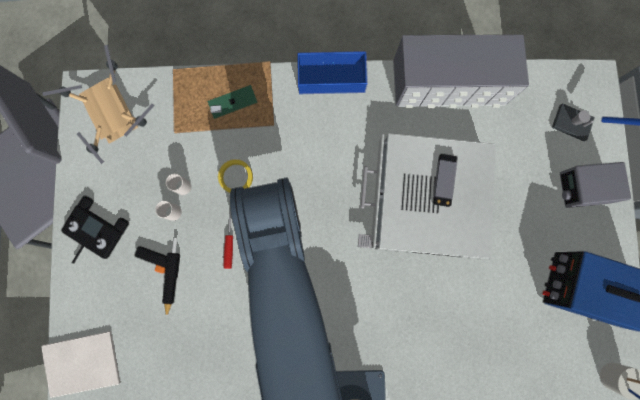

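The panel's outer face is at x = −15 mm (tray home). The paddle is back up at about 60 mm, as at the start, so the lock has clicked in. Everything else lies as before, and the arm is clear.

```bash
python3 -c "
from bench import robot
print(robot.sign_off())"
```

```text
the job is handed in; nothing more can be done
None
```

The charger is stowed and the tray is home and locked. I handed the job in at about 20 s of the 54 s allowed.

- **Charger:** I pushed the stop's plate back until the charger was hard against the rear wall. The last push went from 7 to 13 N with only 0.1 mm of movement.
- **Cam lever:** I pressed it down onto its stop, with 29 N at the end. In both cameras it then lay level, and the charger sat square against the wall.
- **Tray:** I pressed the paddle down about 9–11 mm, moved the tray about 34 mm in, then let the paddle go. I pushed the panel at no more than 0.08 m/s, slowing to about 0.01 m/s before the end stop, where 19 N gave no further movement.

**Last checks:**
- The panel's outer face is at x = −15 mm in the top camera, which means the tray is home. The scene camera reads 2–4 mm farther out, the same offset it showed at the start.
- The paddle is back up at 59–62 mm, so the lock has sprung in.
- The arm is clear, with about 0 N on it, and the other things lie where they were.
- I could not see the pack in the tray or the charger once the tray was closed. In the last pictures during the push, the pack was still lying in place and the cam was still down.

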